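# Jog a pigment cup in the bayonet mixer

## Robot

A 6-joint arm with a two-finger parallel gripper is mounted at the origin on a cart in front of the work surface, level with it; the furniture and walls round the work are solid. World frame = base frame: x ahead of the robot, y to its left, z up, the work surface at z = 0. Lengths are in mm, angles in rad, forces in N, time in s.
With the tool pointing down it reaches from about 425 to 925 mm from the base axis. Payload 12.5 kg.
Tool frame: the origin (TCP) lies at the very end of the fingers, on their centre line; the grasp point (between the pads) lies 19 mm behind it; z points along the fingers, x is the direction in which the jaws open and shut, and the axes are right-handed (so a half turn about z gives the same grasp; the last joint's range is limited). The gripper opens to 85 mm and grips with 20 to 120 N. Pads are 22 mm wide; open, the fingers measure 114 mm over their backs; the gripper's body (76 mm by 85 mm) begins 54 mm behind the grasp point. The pads swing forward as they close: fully open they stand 13 mm farther back than shut.
Start: joints at [1.059, 0.491, 1.559, -0, 1.092, -0.106], TCP at [246.707, 574.268, 201.227] pointing down, gripper open.
Joint ranges: [-3.1, 3.1], [-0.84, 2.19], [0.05, 2.79], [-1.13, 4.28], [0.06, 2.93], [-2.69, 2.69]. Speed limits (rad/s): [2.22, 2.22, 2.79, 3.14, 3.14, 3.14].

## Interface

Orientations are given as a rotation vector (axis times angle).
In Python, from station import r, vision gives the robot as it stands. Calls block until the motion is done:
- r.move_to(position, orientation): joint-space move of the TCP to a pose.
- r.movel(position, attitude=None, feed=150, force_limit=None): straight line of the TCP; attitude=None keeps the orientation; feed is the mean speed in mm/s. With force_limit (N) it stops when the force on the tool has changed by that much, and returns True; else False.
- r.goto_joints(angles): joint-space move.
- r.move_gripper(opening): finger opening in mm; the grip force is fixed at half the most; returns when the fingers have stopped.
- r.sleep(seconds).
- r.inverse_kinematics(position, orientation): joint angles nearest the present ones, or None.
- r.read_state(): the state.
- vision.grab_frame(name): name is "scene" or "top"; returns a dict with "image" (400x640x3 uint8, blue, green, red), "vertical_fov" (degrees; the focal length in pixels is half the picture's height over the tangent of half this angle, whatever the lens; pixels are square), "cx", "cy" (the principal point, pixels), "distortion" ([k1, k2, p1, p2, k3] as OpenCV has them; the pictures are not rectified), "origin" and "orientation" of the camera in the world. Camera axes: x right, y down, z forward; pixel columns grow to the right and rows downward; lengths in mm; the calibration is good to about 2 mm. A picture is of the moment at which its call begins. There is no depth.
A pose or a line that the arm cannot do raises r.MotionError and nothing moves.
- r.finish_job(): hands the job in, once; it reports no verdict.
The state is a dict: "t": time; "q": joint angles; "joint_velocities": joint speeds; "tau": joint torques, N m; "position": TCP position; "eef_rot": TCP orientation; "contact_force": force on the tool from outside, world axes, zero at the start; "moment": the same for the moment, N m; "gripper_width": finger opening in mm.
Only numpy, scipy, OpenCV 4.12 (cv2) and the standard library are available. Lean on these libraries where they do the work, as an engineer would, in place of code of your own. Each camera call takes 0.05 s, during which the arm holds its last target. There are 200 camera calls.

## Task

Set the sealed mixing cup, just as it stands with its blade lid down, into the socket of the cordless mixer: its two orange lugs go down through the two gaps in the rim until the cup is fully home. Then turn it clockwise (seen from above) against the return spring until its orange stripes stand at the yellow jog marks, half-way to the red lock marks, and finish while still gripping it there, because the mixer jogs only as long as it is held and springs back when let go. It must never be turned on into the lock catch, and the things standing round the work stay where they are.

Things in the scene. Friction and masses are not known exactly. Their poses are not given: they have to be found in the camera images.
- cup_mid (a point): Centre, half-way up, of the sealed mixing cup standing on its black blade lid: 105 mm tall, 0.28 kg, rigid. From 29 mm above the underside to the top it is a smooth off-white round body, 52 mm in diameter, to be gripped from above at any angle. z up along its axis; x through its two lugs; a half turn about z makes no difference. An orange line along x crosses its top.
- lug (a point): Outer end of the cup's lug on the +x side (its twin is at -x): two orange lugs stick out of the blade lid to 37.5 mm from the axis, 10 mm wide, 4 to 10 mm above the underside. The lid is 62 mm in diameter (58 mm at its chamfered foot), 29 mm high; an orange stripe on it stands over each lug.
- socket (a point): Centre of the socket's mouth, level with the rim, 80 mm above the table, of the fixed mixer base: grey round housing 126 mm across, black top ring; its battery reaches 102 mm along +x, lower than the rim. z up along the axis; x through the two rim gaps. Mouth 66 mm in diameter, 71 mm at its chamfered top. With the cup fully home, cup_mid is 35.5 mm above this point, the underside 17 mm below it.
- gap (a point): Middle of the rim gap on the socket's +x side, at rim height, beside a white mark (its twin is at -x). The gaps reach 40.5 mm from the axis and are 16 mm wide, 20 mm at the top. The rim is 5 mm thick; with the cup home the lugs lie 2 mm under it and can turn clockwise seen from above only.
- jog_mark (a point): Yellow jog mark on the black top ring, 48 mm from the socket's axis, 0.70 rad (40 degrees) clockwise, seen from above, of the white mark at the +x gap. Its twin stands opposite. The red lock marks stand 1.40 rad clockwise of the white ones. At jog the cup's orange stripes point to the yellow marks.
- jog_ring (a joint): Sprung ring inside the mixer that the lugs push round, rad: 0 at rest, grows clockwise seen from above. It first moves once the cup has turned 0.13 from the gaps, so it reads the cup's turn less 0.13: about 0.57 at the jog marks. Return spring 0.1 N m at 0, 0.3 N m at the jog marks. The lugs meet the sprung lock catch at about 0.83 and click into lock at about 1.2.
- pot_table_0: Bystander, to be left alone: grey cast-mortar flower pot, round and tapered, 99 mm wide, 98 mm high, at the left. Origin at the middle of its underside.
- pot_table_2: Bystander, to be left alone: grey cast-mortar flower pot, round and tapered, 100 mm wide and high, behind the work. Origin at the middle of its underside.
- lid_tub: Bystander, to be left alone: white plastic tub, 148 x 148 x 71 mm, at the back left. Origin at the middle of its underside.
- tape_measure: Bystander, to be left alone: yellow and black tape measure, 36 x 86 x 64 mm, near the robot in the middle. Origin at the middle of its underside.
- folding_rule: Bystander, to be left alone: yellow closed folding rule, 16 x 236 x 32 mm, near the robot at the left of the middle. Origin at the middle of its underside.
- tealight_1: Bystander, to be left alone: small grey cast-mortar tealight cup, 57 mm wide, 58 mm high, near the robot at the right. Origin at the middle of its underside.
- test_cube_2: Bystander, to be left alone: grey 40 mm mortar cube, near the robot at the right. Origin at the middle of its underside.
- trowel_brick: Bystander, to be left alone: mason trowel with a wooden handle, 363 mm long, lying at the right. Origin at the middle of its underside.
Mind the look-alikes: they are no part of the job. Leave any purple look-alike of the part that bears cup_mid alone.

How it is judged (in metres and radians):
On the way, in this order (a step that is already met when the one before it is completed fails the run):
1. the cup stands fully home in the socket, its lugs down through the gaps, and is not yet turned to jog (z of cup_mid in the frame of socket below 0.0385 m and horizontal distance between cup_mid and socket below 0.005 m and angle between cup_mid's own z axis and vertical below 0.07 rad and value of joint jog_ring below 0.25 rad), for 0.1 s.
2. the cup, fully home, is turned clockwise to the jog marks (z of cup_mid in the frame of socket below 0.0385 m and horizontal distance between cup_mid and socket below 0.005 m and angle between cup_mid's own z axis and vertical below 0.07 rad and value of joint jog_ring between 0.36 and 0.78 rad), for 0.2 s.
At the end, for the whole second after the job is handed in: The cup is fully home in the socket (within 3 mm of the floor, 5 mm of the axis, 0.07 rad of upright), turned so that the jog ring reads between 0.36 and 0.78 rad (jog mark 0.57) and is at rest, and the fingers still grip the cup with more than 3 N, holding it against the return spring (all of step 2 and contact force between the fingers and cup above 3 N and velocity of joint jog_ring between -0.15 and 0.15 rad/s); the arm keeps its last pose, push and grip.
It fails at once if the cup is turned on into the lock catch (jog ring beyond 0.95 rad) (value of joint jog_ring above 0.95 rad).
It fails at once if a bystander is moved by more than 30 mm (distance of any of pot_table_0, pot_table_2, lid_tub, tape_measure, folding_rule, tealight_1, test_cube_2, trowel_brick from where it was at the start of the episode above 0.03 m).
It also fails if it takes over 35 s, if anything falls off the work surface, if the arm or the gripper's body presses on something with over 40 N, if the wrist force passes 120 N, or if a joint passes its speed limit or range.

## Working session

There is one attempt and no reset: what is moved stays moved. The work goes in short steps, each a Python script; the robot and the scene stay as the last script left them, time stands still between calls to the robot, and variables do not carry over. Pictures are saved under pics/ and viewed, about 8 in all and at most 12, crops included, and the job is handed in when it is done.

```bash
mkdir -p pics; ls; python3 - <<'E'
from station import r, vision
import cv2,pickle
for n in("scene","top"):
    f=vision.grab_frame(n); pickle.dump(f,open(f'pics/{n}0.pkl','wb')); cv2.imwrite(f'pics/{n}0.png',f['image'])
    print({k:v for k,v in f.items() if k!='image'})
print(r.read_state())
E
```

```text
pics
{'vertical_fov': 54.03040912606201, 'cx': 323.8977036956289, 'cy': 196.41288089401252, 'distortion': array([0.02103302, 0.        , 0.        , 0.        , 0.        ]), 'origin': array([-102.49613842, -699.11112613,  913.02717014]), 'orientation': array([-2.13993641,  0.84392054, -0.37267131])}
{'vertical_fov': 46.56123714492281, 'cx': 316.63760814775827, 'cy': 191.97809673599764, 'distortion': array([-0.0505271,  0.       ,  0.       ,  0.       ,  0.       ]), 'origin': array([ 342.16964229,   17.5241642 , 1248.78587673]), 'orientation': array([-2.13910355,  2.12854376, -0.18367027])}
{'t': 0.1, 'q': array([ 1.05938019e+00,  4.91496497e-01,  1.55942211e+00, -5.77585563e-06,
        1.09167507e+00, -1.05598552e-01]), 'joint_velocities': array([ 0.00066528, -0.00173265, -0.00076215, -0.00111027, -0.0010883 ,
       -0.00025876]), 'tau': array([ 4.54862748e-03, -6.19442153e+01, -2.62026983e+01, -3.71184240e-05,
        2.80835098e-03,  9.33948854e-06]), 'position': array([246.59364332, 574.03720944, 200.67634102]), 'eef_rot': array([ 2.62314083e+00,  1.72795231e+00, -1.39307221e-03]), 'contact_force': array([ 0.10225858, -1.12386477,  0.16912174]), 'moment': array([-0.01051317, -0.01985295, -0.05132687]), 'gripper_width': 85.16890600048782}
```

View pics/scene0.png

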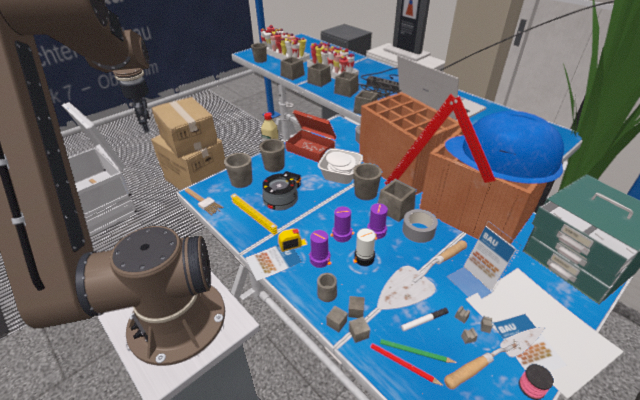

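View pics/top0.png

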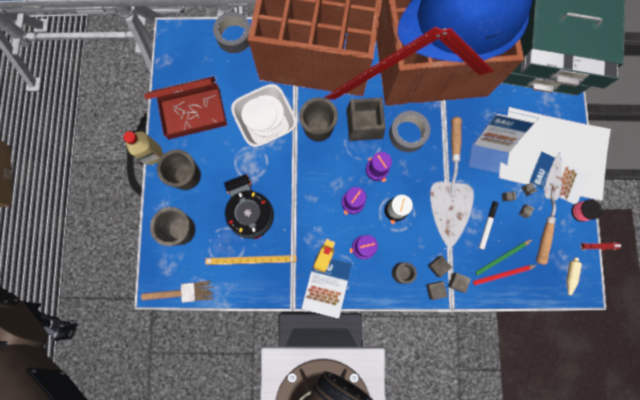

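The scene shows the mixer at top-view px (248,214), with its battery towards (237,184). There are four cups: purple at (378,165), (355,200) and (365,246), and one off-white at (399,207). The off-white cup with the black lid fits the description. I'll confirm it in an enlarged crop.

```bash
cat > h.py <<'E'
import numpy as np, cv2, pickle
from scipy.spatial.transform import Rotation as R
def K(f):
    fl=f['image'].shape[0]/2/np.tan(np.radians(f['vertical_fov'])/2)
    return np.array([[fl,0,f['cx']],[0,fl,f['cy']],[0,0,1.]])
def ray(f,px):
    p=cv2.undistortPoints(np.array(px,float).reshape(-1,1,2),K(f),f['distortion']).reshape(-1,2)
    return R.from_rotvec(f['orientation']).apply(np.c_[p,np.ones(len(p))])
def onplane(f,px,z):
    d=ray(f,px); o=f['origin']
    return (o+d*((z-o[2])/d[:,2])[:,None])[:,:2]
def proj(f,P):
    Rm=R.from_rotvec(f['orientation']).inv()
    return cv2.projectPoints(np.array(P,float).reshape(-1,1,3),Rm.as_rotvec(),-Rm.apply(f['origin']),K(f),f['distortion'])[0].reshape(-1,2)
def load(n): return pickle.load(open(f'pics/{n}.pkl','rb'))
def crop(im,x,y,w,h,s): return cv2.resize(im[y:y+h,x:x+w],None,fx=s,fy=s,interpolation=cv2.INTER_CUBIC)
def blobs(f,x,y,w,h,hs,amin=2):
    hsv=cv2.cvtColor(f['image'],cv2.COLOR_BGR2HSV)[y:y+h,x:x+w]
    m=cv2.inRange(hsv,np.array(hs[0]),np.array(hs[1]))
    n,l,s,c=cv2.connectedComponentsWithStats(m)
    return [(int(s[i,4]),(c[i]+[x,y]).round(2),l==i) for i in range(1,n) if s[i,4]>=amin]
E
python3 - <<'E'
from h import *
t=load('top0');s=load('scene0')
a=crop(t['image'],215,170,66,50+20,6);b=crop(t['image'],366,173,66,70,6)
c=crop(s['image'],340,220,50,52,8)[:420,:396];d=crop(s['image'],250,160,60,53,6)
c=cv2.resize(c,(396,416));d=cv2.resize(d,(396,350))
cv2.imwrite('pics/c1.png',cv2.resize(np.vstack([np.hstack([a,b]),np.hstack([cv2.resize(c,(396,350)),d])]),(768,600)))
for nm,f,x,y,w,h in(('cup',t,380,185,40,40),('mix',t,215,180,66,66),('cupS',s,345,222,45,50),('mixS',s,255,165,50,50)):
    print(nm)
    for n,hs in(('oran',((5,110,110),(22,255,255))),('yel',((23,110,110),(35,255,255))),('red',((0,120,80),(4,255,255))),('white',((0,0,170),(180,60,255)))):
        for q in blobs(f,x,y,w,h,hs): print(n,q[:2])
E
```

```text
cup
oran (10, array([392.5, 220.8]))
white (326, array([401.68, 204.88]))
mix
oran (3, array([249.33, 183.67]))
oran (9, array([253.  , 193.89]))
oran (8, array([240.5 , 229.75]))
yel (5, array([252.6, 194.2]))
yel (6, array([240.17, 229.83]))
red (13, array([262.85, 201.62]))
red (13, array([230.46, 221.38]))
white (7, array([239.86, 194.57]))
white (16, array([247.19, 212.62]))
white (7, array([253.29, 229.  ]))
cupS
oran (4, array([352.5, 232.5]))
oran (5, array([375.4, 237.8]))
oran (12, array([354.83, 260.  ]))
white (272, array([363.89, 238.5 ]))
white (4, array([359.5, 256. ]))
mixS
oran (3, array([299.67, 178.67]))
oran (7, array([297.29, 181.43]))
oran (2, array([255.5, 210.5]))
oran (3, array([259., 213.]))
yel (7, array([291.29, 178.57]))
yel (2, array([286. , 180.5]))
yel (5, array([264.8, 186.4]))
yel (13, array([256.46, 213.  ]))
red (5, array([266.2, 180.6]))
red (6, array([292. , 184.5]))
red (9, array([270.11, 205.67]))
white (3, array([285.33, 174.67]))
white (10, array([278.8, 185. ]))
white (3, array([271.33, 190.33]))
white (2, array([255.5, 209.5]))
white (3, array([259., 212.]))
white (4, array([303.25, 213.75]))
```

View pics/c1.png

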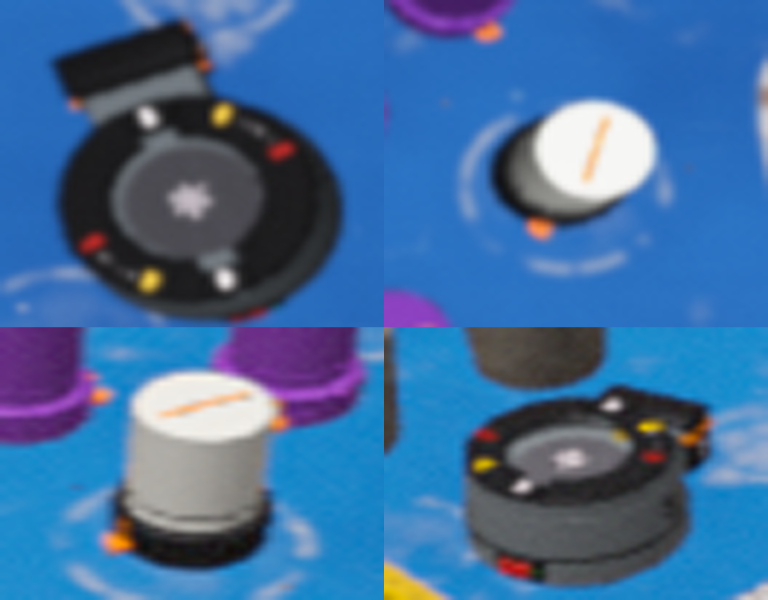

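The off-white cup at top-view (399,207) is the one. It has a black blade lid and an orange line across its top. The mixer's +x white mark is at (240,195), on the battery side. Next I'll get the poses.

```bash
cat >> h.py <<'E'
def wc(f,px,rad,lo,hi):
    "weighted centroid of a colour mask near px"
    hsv=cv2.cvtColor(f['image'],cv2.COLOR_BGR2HSV); m=cv2.inRange(hsv,np.array(lo),np.array(hi))
    k=np.zeros_like(m); cv2.circle(k,(int(px[0]),int(px[1])),rad,255,-1)
    M=cv2.moments(m&k,True); return np.array([M['m10'],M['m01']])/M['m00']
def topface(f,x,y,w,h,vth,grow=2,z=105):
    "centre of cup top and line direction mod pi (world) from bright top face"
    im=f['image'][y:y+h,x:x+w]; hsv=cv2.cvtColor(im,cv2.COLOR_BGR2HSV)
    m=((hsv[...,2]>vth)&((hsv[...,1]<60)|((hsv[...,0]<25)))).astype(np.uint8)
    n,l,s,c=cv2.connectedComponentsWithStats(m); i=1+np.argmax(s[1:,4])
    cn=max(cv2.findContours((l==i).astype(np.uint8),0,cv2.CHAIN_APPROX_NONE)[0],key=len)
    W=onplane(f,cn.reshape(-1,2)+[x,y],z).astype(np.float32)
    (cx,cy),(a,b),_=cv2.fitEllipse(W)
    inn=cv2.drawContours(np.zeros_like(m),[cn],-1,1,-1); inn=cv2.erode(inn,np.ones((3,3)),iterations=grow)
    ww=np.clip(hsv[...,1].astype(float)-30,0,None)*inn
    yy,xx=np.nonzero(ww); P=onplane(f,np.c_[xx,yy]+[x,y],z); w_=ww[yy,xx]
    mu=(P*w_[:,None]).sum(0)/w_.sum(); C=((P-mu)*w_[:,None]).T@(P-mu)
    ev,V=np.linalg.eigh(C); return np.array([cx,cy]),(a,b),mu,np.arctan2(V[1,1],V[0,1])%np.pi
E
python3 - <<'E'
from h import *
t=load('top0');s=load('scene0')
col={'w':((0,0,150),(180,70,255)),'y':((20,100,100),(36,255,255)),'r':((0,110,80),(6,255,255))}
off={'w':0,'y':.7,'r':1.4}
for nm,f,L in(('top',t,[('w',240,194.6,253,229),('y',253,194,240.3,229.8),('r',262.9,201.6,230.5,221.4)]),
          ('scene',s,[('w',285.3,174.7,271.3,190.3),('y',291.3,178.6,264.8,186.4),('r',292,184.5,266.2,180.6)])):
    for c,*p in L:
        a,b=onplane(f,[wc(f,p[:2],3,*col[c]),wc(f,p[2:],3,*col[c])],80)
        d=a-b; print(nm,c,'ctr',(a+b)/2,'len',np.hypot(*d),'yaw',np.arctan2(d[1],d[0])+off[c])
for v in (200,220,235): print(v,topface(t,380,185,45,40,v),topface(s,340,220,45,50,v))
# foot lug on table
print('lug top',onplane(t,[392.5,220.8],8),'scene',onplane(s,[[354.83,260.],[375.4,237.8]],8))
E
```

```text
top w ctr [490.56129753 193.13547361] len 95.32193528466297 yaw 0.38316810614914887
top y ctr [490.81750281 192.86232736] len 95.52188538509861 yaw 0.3961188949613185
top r ctr [491.25428536 192.53379949] len 95.49693783548473 yaw 0.39204640710201155
scene w ctr [493.11289632 197.74776696] len 95.8913736881562 yaw 0.39054899667498694
scene y ctr [494.27937531 197.65991716] len 94.923595429962 yaw 0.3956978724146166
scene r ctr [494.85508674 195.27584634] len 93.86452990816267 yaw 0.40385106124605796
200 (array([ 507.28753662, -196.73284912]), (48.214332580566406, 50.033443450927734), array([ 507.34269379, -197.01105757]), np.float64(2.855678190577719)) (array([ 508.94067383, -194.9940033 ]), (47.80767059326172, 52.344356536865234), array([ 508.54583125, -193.3660161 ]), np.float64(2.8552682758227874))
220 (array([ 507.56564331, -197.10984802]), (46.27831268310547, 48.66811752319336), array([ 507.34269379, -197.01105757]), np.float64(2.855678190577719)) (array([ 509.00973511, -194.62129211]), (45.093238830566406, 48.429656982421875), array([ 508.54583125, -193.3660161 ]), np.float64(2.8552682758227874))
235 (array([ 506.96688843, -196.96577454]), (44.30583572387695, 45.476993560791016), array([ 506.58899357, -196.79880372]), np.float64(2.854157564615328)) (array([ 509.18933105, -194.24179077]), (42.37202453613281, 43.862953186035156), array([ 508.47524985, -193.27049522]), np.float64(2.8897313392881894))
lug top [[ 477.17420298 -188.70847533]] scene [[ 480.7078575  -183.23312641]
 [ 593.95279639 -164.48088996]]
```

```bash
cat >> h.py <<'E'
def att(a): return (R.from_euler('z',a)*R.from_euler('x',np.pi)).as_rotvec()
def snap(vision,tag):
    for n in("scene","top"):
        f=vision.grab_frame(n); pickle.dump(f,open(f'pics/{n}{tag}.pkl','wb'))
def st(r,m=''):
    s=r.read_state(); print(m,'t%.2f'%s['t'],s['position'].round(1),'yaw',round(float((R.from_rotvec(s['eef_rot'])*R.from_euler('x',-np.pi)).as_euler('xyz')[2]),3),'F',s['contact_force'].round(1),'M',s['moment'].round(2),'w %.1f'%s['gripper_width'],'q6 %.2f'%s['q'][5]); return s
E
python3 - <<'E'
from h import *
from station import r, vision
c=[507.8,-196.0]
r.move_to(c+[190],att(.35)); st(r,'above')
print(r.movel(c+[56],feed=150,force_limit=10)); st(r,'down')
r.move_gripper(40); st(r,'grip1')
r.move_gripper(72); r.move_to(c+[56],att(-1.22)); st(r,'turn')
r.move_gripper(40); st(r,'grip2')
r.movel(c+[85],feed=80); st(r,'lift'); snap(vision,1)
f=load('top1');s=load('scene1')
cv2.imwrite('pics/g1.png',np.hstack([crop(f['image'],350,150,90,110,4),crop(s['image'],320,160,90,110,4)]))
E
```

```text
above t2.96 [ 508.  -195.4  190. ] yaw 0.351 F [ 0.1  0.1 -0.1] M [-0.05 -0.05  0.04] w 85.6 q6 -0.84
False
down t4.00 [ 508.2 -196.1   56.7] yaw 0.35 F [ 0.4  0.2 -0.1] M [-0.03 -0.    0.02] w 85.5 q6 -0.84
grip1 t4.44 [ 508.3 -196.3   57.1] yaw 0.35 F [-0.4 -0.5  8.9] M [-0.04  0.31 -0.02] w 49.3 q6 -0.84
turn t6.19 [ 507.8 -196.    56. ] yaw -1.219 F [ 0.2 -0.6 -0.2] M [ 0.08  0.04 -0.04] w 72.2 q6 0.73
grip2 t6.52 [ 507.9 -196.1   56.5] yaw -1.22 F [-0.6 -0.6  5.2] M [ 0.2   0.18 -0.  ] w 49.2 q6 0.73
lift t7.03 [ 507.7 -195.9   85. ] yaw -1.22 F [ 1.3 -0.7 -1.8] M [ 0.03  0.02 -0.03] w 49.3 q6 0.73
```

View pics/g1.png

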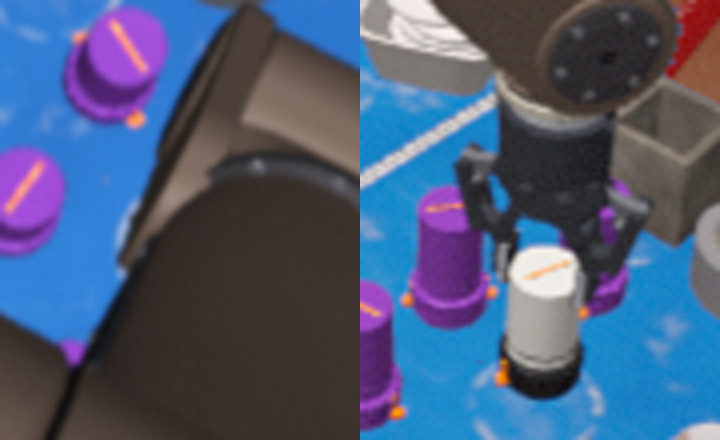

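Scene view: the off-white cup is gripped upright and lifted, with its top face at about (366,228) and a lug at (345,254). The top view is occluded by the arm, so I'll use the scene camera and correct its bias from the known TCP.

```bash
python3 - <<'E'
from h import *
from station import r, vision
s=load('scene1')
for v in(200,215,230): print(topface(s,352,215,30,24,v,z=134))
p=[492,194.5]; a=-1.22+.393+.286
r.movel([507.8,-196,200],feed=200)
r.move_to(p+[200],att(a)); st(r,'over')
r.movel(p+[151],feed=100); st(r,'low'); snap(vision,2)
f=load('top2');s=load('scene2')
cv2.imwrite('pics/g2.png',np.hstack([crop(f['image'],200,150,100,110,4),crop(s['image'],230,120,90,110,4)]))
for v in(200,215,230):
  try: print(topface(s,255,125,45,50,v,z=200))
  except Exception as e: print(e)
E
```

```text
(array([ 507.13571167, -193.32409668]), (43.954627990722656, 47.591270446777344), array([ 507.35237723, -193.01646612]), np.float64(2.873639502607373))
(array([ 507.15731812, -193.12260437]), (42.22555923461914, 46.39405822753906), array([ 507.63635765, -193.17932111]), np.float64(2.8634196537008614))
(array([ 507.12799072, -193.21272278]), (38.92414855957031, 45.4632568359375), array([ 505.21499288, -192.38801069]), np.float64(2.9031492382961734))
over t9.31 [492.4 193.7 199.8] yaw -0.542 F [ 0.5 -0.6 -2.8] M [-0.05 -0.04  0.04] w 49.2 q6 0.79
low t9.95 [492.4 194.3 151.3] yaw -0.542 F [ 0.3 -0.1 -2.4] M [-0.01  0.02 -0.  ] w 49.3 q6 0.79
(array([491.69497681, 196.84802246]), (44.3171501159668, 47.03974151611328), array([490.50010572, 198.04000938]), np.float64(0.37902972162022985))
(array([492.05957031, 197.45043945]), (43.00680923461914, 44.977439880371094), array([490.50010572, 198.04000938]), np.float64(0.37902972162022985))
(array([492.5475769 , 197.01298523]), (40.068843841552734, 42.17173767089844), array([491.16469325, 198.15551127]), np.float64(0.433216593493972))
```

View pics/g2.png

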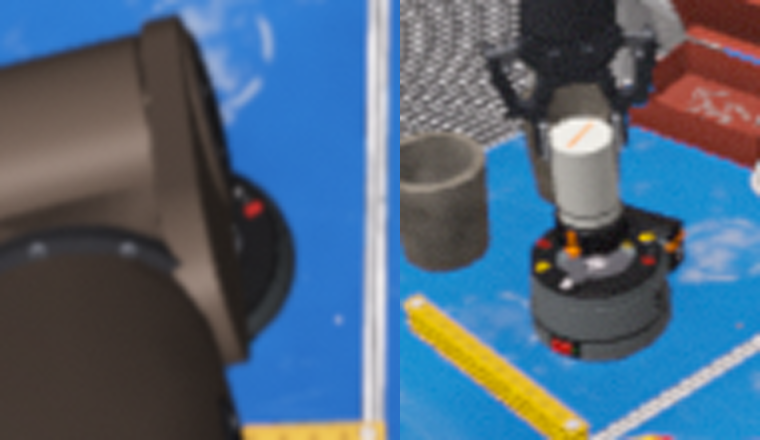

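Scene view: the cup is held upright over the mixer, with its line parallel to the gap axis (0.38–0.43 against 0.393). With the scene bias of about (0, +2.7) removed, the socket is near (492.5, 193.8). I'll descend with a force limit.

```bash
python3 - <<'E'
from h import *
from station import r, vision
p=[492.5,193.8]
r.movel(p+[145],feed=60)
print(r.movel(p+[116],feed=30,force_limit=12)); st(r,'end')
E
```

```text
True
end t11.10 [492.6 193.8 119.5] yaw -0.541 F [-0.9 -1.   6.4] M [0.04 0.35 0.01] w 49.4 q6 0.79
```

```bash
python3 - <<'E'
from h import *
from station import r, vision
p=[492.5,193.8,119]
r.sleep(.3); st(r,'home')
for d in(.15,.35,.55,.70):
    r.move_to(p,att(-.541-d)); st(r,d)
r.sleep(.4); st(r,'hold'); snap(vision,3)
s=load('scene3')
for v in(200,215,230): print(topface(s,255,135,45,50,v,z=168))
cv2.imwrite('pics/g3.png',crop(s['image'],240,130,80,80,7))
E
```

```text
home t11.40 [492.6 193.8 119.5] yaw -0.541 F [ 0.  -0.6  6.5] M [0.03 0.33 0.02] w 49.2 q6 0.79
0.15 t11.67 [492.9 194.1 119.5] yaw -0.692 F [-0.4 -0.4  4.6] M [ 0.33  0.21 -0.16] w 49.3 q6 0.94
0.35 t11.97 [492.9 194.2 119.5] yaw -0.892 F [-0.4  1.8  4.2] M [0.58 0.3  0.07] w 49.1 q6 1.14
0.55 t12.28 [492.9 194.4 119.4] yaw -1.089 F [-0.6  4.5  4.7] M [1.   0.37 0.06] w 49.2 q6 1.34
0.7 t12.55 [492.9 194.5 119.4] yaw -1.239 F [-0.9  4.7  5.1] M [1.24 0.31 0.19] w 49.1 q6 1.49
hold t12.95 [492.9 194.5 119.5] yaw -1.238 F [-1.4  3.7  5.2] M [1.21 0.35 0.15] w 48.7 q6 1.49
(array([489.54473877, 197.89630127]), (37.04273223876953, 48.17768096923828), array([490.09365477, 199.63328056]), np.float64(2.8222428513144546))
(array([489.60876465, 199.10768127]), (35.533695220947266, 43.475364685058594), array([490.09365477, 199.63328056]), np.float64(2.8222428513144546))
(array([490.06790161, 198.51686096]), (32.5185432434082, 43.8045539855957), array([489.19682566, 199.72569371]), np.float64(3.003213551210345))
```

View pics/g3.png

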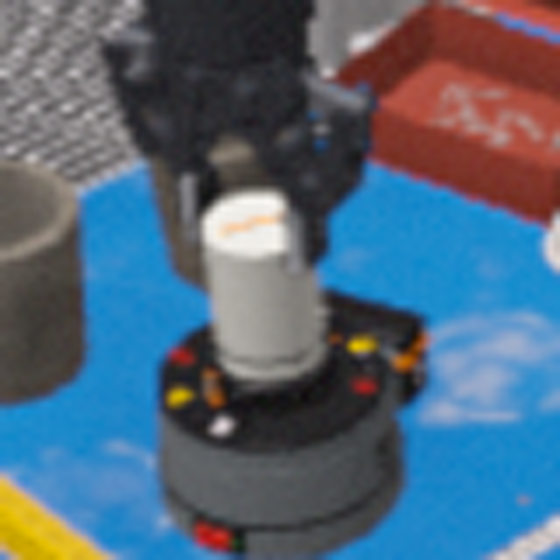

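The scene shows the cup in the socket with its lid hidden below the rim. The line direction is 2.82, as expected for jog (0.393−0.70+π = 2.83). The cup seems to lean a little in the picture and Mx has grown, so I'll check its tilt from the edge of its outline.

```bash
python3 - <<'E'
from h import *
from station import r
for n,tcp,z0 in(('scene1',(507.8,-196),29),('scene2',(492.4,194.3),95),('scene3',(492.9,194.5),63)):
    f=load(n); g=f['image'].astype(int); d=np.array(tcp)-f['origin'][:2]; d/=np.hypot(*d); e=np.array([-d[1],d[0]])
    out=[]
    for h in range(38,96,4):
        ed=[]
        for sg in(1,-1):
            rs=np.arange(12,42,.5)
            P=[[*(np.array(tcp)+sg*e*x),z0+h] for x in rs]; px=proj(f,P).astype(np.float32)
            v=cv2.remap(f['image'],px[None,:,0],px[None,:,1],cv2.INTER_LINEAR)[0].astype(float)
            v=v[:,2]  # red channel: white body vs blue/dark
            k=np.argmin(np.convolve(v,np.r_[np.ones(4),-np.ones(4)]/4,'valid')*-1*-1*-1); ed.append(rs[k+4])
        out.append((h,ed))
    o=np.array([[h,*ed] for h,ed in out]); 
    print(n,'L',o[:,1],'R',o[:,2])
    for j in(1,2):
        y=o[:,j]; m=abs(y-np.median(y))<3; print('  slope',np.polyfit(o[m,0],y[m],1)[0].round(4),m.sum())
s=st(r); print('tool z',R.from_rotvec(s['eef_rot']).apply([0,0,1]).round(4))
E
```

```text
scene1 L [40.  34.5 34.5 35.  40.  40.  40.  40.  36.  36.  35.5 33.5 33.5 39.
 39.5] R [36.5 34.  32.5 32.5 34.5 34.5 25.  25.  24.5 24.5 19.5 33.  32.5 35.
 35.5]
  slope -0.0066 8
  slope 0.0051 8
scene2 L [14.  14.  14.  14.  14.  16.  16.  14.  35.5 35.5 14.  14.  14.5 40.
 39.5] R [38.  38.5 38.5 39.  39.  39.5 35.5 33.5 34.  36.5 37.5 38.  38.5 39.
 40. ]
  slope 0.0046 11
  slope 0.0022 12
scene3 L [39.5 39.5 14.5 14.5 14.5 14.  40.  40.  14.  14.  14.  14.  34.  33.5
 34. ] R [40.  37.  36.  19.5 19.5 20.  40.  17.5 40.  35.5 35.5 38.5 39.  39.
 39.5]
  slope -0.016 8
  slope 0.0521 8
 t13.05 [492.9 194.5 119.4] yaw -1.238 F [-0.4  5.2  4.4] M [1.2  0.32 0.17] w 49.0 q6 1.49
tool z [ 0.0014  0.0012 -1.    ]
```

```bash
python3 - <<'E'
from h import *
for n,tcp,z0 in(('scene1',(507.8,-196),29),('scene2',(492.4,194.3),95),('scene3',(492.9,194.5),63)):
    f=load(n); d=np.array(tcp)-f['origin'][:2]; d/=np.hypot(*d); e=np.array([-d[1],d[0]])
    o=[]
    for h in range(36,100,4):
        ed=[h]
        for sg in(1,-1):
            rs=np.arange(14,40,.5)
            px=proj(f,[[*(np.array(tcp)+sg*e*x),z0+h] for x in rs]).astype(np.float32)
            v=cv2.remap(f['image'],px[None,:,0],px[None,:,1],cv2.INTER_LINEAR)[0][:,2].astype(float)
            dv=v[6:]-v[:-6]; ed.append(rs[np.argmin(dv)+3])
        o.append(ed)
    o=np.array(o); print(n,'L',o[:,1],'R',o[:,2])
    for j in(1,2):
        y=o[:,j]; m=abs(y-np.median(y))<4; print('  slope',np.polyfit(o[m,0],y[m],1)[0].round(4),m.sum())
E
```

```text
scene1 L [26.  28.  28.5 28.5 28.5 28.  28.5 26.5 26.5 27.  27.  27.  27.  27.
 26.5 27.5] R [26.5 26.5 26.5 26.  26.  28.5 31.  31.  31.  30.5 30.  26.5 26.5 18.
 18.  20. ]
  slope -0.0173 16
  slope 0.0267 9
scene2 L [26.  28.  28.5 28.  27.5 27.  26.5 29.5 29.  28.5 28.5 28.  27.5 27.
 26.5 26. ] R [25.  24.5 25.  25.  25.5 25.5 26.5 26.5 26.5 27.  27.  27.5 27.  31.5
 32.  22.5]
  slope -0.0088 16
  slope 0.0604 13
scene3 L [26.  26.  25.5 27.5 27.5 27.5 27.  26.5 26.5 26.  25.5 25.  28.  27.5
 27.  26.5] R [25.  25.  29.  29.5 29.5 28.  26.5 27.  27.5 27.5 28.  19.  18.5 19.
 19.  19.5]
  slope 0.0061 16
  slope 0.0284 11
```

The left edge gives a tilt within about 0.02 rad, and the tool axis is vertical. One last check is the lid stripe's direction, because Mz (0.17) is a little under the 0.3 N m expected.

```bash
python3 - <<'E'
from h import *
f=load('scene3')
for q in blobs(f,262,178,20,16,((4,90,70),(19,255,255)),3): print(q[:2])
c=np.array([492.9,194.5])+[-.3,2.7]
for a in(-.25,0.,.15,.3,.45,.6,.7,.8,.95):
    y=.393-a+np.pi
    print(a,[proj(f,[[*(c+31*np.array([np.cos(y),np.sin(y)])),z]])[0].round(1) for z in(80,86,92)])
from station import r
for i in range(3): r.sleep(.1); st(r)
E
```

```text
(11, array([270.18, 185.  ]))
-0.25 [array([275.7, 188.2]), array([275.5, 186.8]), array([275.3, 185.4])]
0.0 [array([273.6, 187.7]), array([273.4, 186.4]), array([273.2, 185. ])]
0.15 [array([272.4, 187.3]), array([272.3, 186. ]), array([272.1, 184.6])]
0.3 [array([271.4, 186.8]), array([271.3, 185.4]), array([271.1, 184.1])]
0.45 [array([270.6, 186.2]), array([270.4, 184.8]), array([270.2, 183.5])]
0.6 [array([269.9, 185.5]), array([269.8, 184.2]), array([269.6, 182.8])]
0.7 [array([269.6, 185. ]), array([269.4, 183.7]), array([269.2, 182.3])]
0.8 [array([269.3, 184.5]), array([269.2, 183.1]), array([269. , 181.8])]
0.95 [array([269.1, 183.7]), array([268.9, 182.3]), array([268.8, 180.9])]
 t13.15 [492.9 194.4 119.4] yaw -1.238 F [-0.7  5.3  5.2] M [1.23 0.37 0.18] w 49.5 q6 1.49
 t13.25 [492.9 194.5 119.4] yaw -1.238 F [-0.6  4.   5.1] M [1.23 0.34 0.14] w 49.2 q6 1.49
 t13.35 [492.9 194.5 119.4] yaw -1.238 F [-1.   4.9  5.5] M [1.19 0.34 0.11] w 49.4 q6 1.49
```

```bash
python3 - <<'E'
from h import *
for n,z,box in(('scene1',134,(354,218,26,20)),('scene2',200,(266,146,22,18)),('scene3',168,(268,156,18,11))):
    f=load(n); x,y,w,h=box; hsv=cv2.cvtColor(f['image'],cv2.COLOR_BGR2HSV)[y:y+h,x:x+w].astype(float)
    for th in(30,50,70):
        W=np.where((hsv[...,0]<26)&(hsv[...,0]>3)&(hsv[...,1]>th)&(hsv[...,2]>170),hsv[...,1]-th+5,0)
        yy,xx=np.nonzero(W); wt=W[yy,xx]; P=onplane(f,np.c_[xx+x,yy+y],z); mu=np.average(P,axis=0,weights=wt)
        ev,V=np.linalg.eigh(((P-mu)*wt[:,None]).T@(P-mu)); print(n,th,len(wt),mu.round(1),np.arctan2(V[1,1],V[0,1])%np.pi, 'px x',xx.min()+x,xx.max()+x,'y',yy.min()+y,yy.max()+y,'len',np.sqrt(12*ev[1]/wt.sum()).round(1))
E
```

```text
scene1 30 24 [ 508.1 -201.9] 1.344442159457159 px x 361 376 y 225 237 len 60.4
scene1 50 21 [ 507.4 -203.9] 1.3454934100761367 px x 361 376 y 225 237 len 65.3
scene1 70 14 [ 506.  -207.4] 1.3564067317482442 px x 361 376 y 225 237 len 72.1
scene2 30 18 [492.2 198.7] 0.43644458475445846 px x 272 277 y 149 156 len 36.6
scene2 50 11 [491.3 198.2] 0.39428894136442283 px x 272 277 y 151 156 len 33.3
scene2 70 5 [490.8 197.4] 0.3852129103264934 px x 273 277 y 151 155 len 27.2
scene3 30 14 [491.8 198.6] 2.809629403805041 px x 271 280 y 160 163 len 29.5
scene3 50 9 [492.3 198.4] 2.7454788794975182 px x 272 279 y 161 162 len 24.5
scene3 70 5 [493.2 198.1] 2.7925472581408397 px x 273 278 y 161 162 len 22.7
```

```bash
python3 - <<'E'
from h import *
from station import r
st(r); r.finish_job()
E
```

```text
t13.35 [492.9 194.5 119.4] yaw -1.238 F [-1.   4.9  5.5] M [1.19 0.34 0.11] w 49.4 q6 1.49
the job is handed in; nothing more can be done
```

I put the off-white cup fully home in the mixer socket, turned it 0.70 rad clockwise to the jog marks and handed the job in at 13.35 s, still gripping it. No verdict was reported. I left the purple look-alikes alone.

**Checks that agree**
- **Seating:** the descent stopped on contact with the tool at 119.5 mm, against 119 mm expected for fully home. A cup resting with its lugs on the rim would have stopped it near 132 mm.
- **Upright:** the tool axis is vertical and the cup's left edge shows less than 0.02 rad of lean. That edge only covers one viewing plane.
- **Turn:** the tool turned 0.697 rad. The orange line on the cup's top turned about 0.74 ± 0.05 rad, so the jog ring should read about 0.57 to 0.62.
- **Grip:** the fingers are steady at 49 mm and the cup showed no slip. I didn't measure the grip force directly.

**Checks that were weak or disagreed**
- **Lid stripe:** seen at very low resolution, it suggested a turn of about 0.55 ± 0.15 rad, which is lower but still within range.
- **Return torque:** the wrist read 0.11 to 0.19 N m, below the 0.3 N m expected. I can't say why; friction or sensor noise is possible.
- **Cameras:** the two views disagreed by about 3 to 5 mm on the socket's position. I used a value between them, after correcting the scene camera against the known tool position.

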